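Fill the rotor tray and square it into the measuring fence

TASK

Get the rotor tray ready for measuring: lift whatever steel sleeves are standing in the way in front of the fence and stand them on the plywood board, and stand a spare rotor, shaft up, in each empty pocket of the white tray. Once the tray is full and the way is clear, push the tray home into the corner of the steel fence, square and flush against both bars. Leave any spare left over standing upright on the bench, and do not disturb the white ring or the red-handled scraper.

Things in the scene. Friction and masses are not known exactly. Their poses are not given: they have to be found in the camera images.
- fence: fixed steel corner fence on the bench, two bars 24 mm high and 22 mm thick that meet at a right angle. Origin: the inner corner where the two inner faces meet, at bench level. The far bar's inner face is the plane x = 0 and runs from the corner 268 mm towards -y; the left bar's inner face is the plane y = 0 and runs from the corner 190 mm towards -x. The tray belongs in the quadrant x < 0, y < 0
- tray: loose white tray with 2 x 3 square pockets, outside 132 mm (x) by 194 mm (y), 40 mm high, walls and dividers 8 mm, floor 8 mm thick; empty it weighs 0.25 kg. Pockets are 54 mm square and 32 mm deep. Origin: centre of its underside. Home, its +x side lies on the far bar and its +y side on the left bar
- board: fixed plywood board 200 mm (x) by 120 mm (y), 8 mm thick; origin: centre of its underside
- pocket0 (a point): centre of a pocket's floor in the tray (8 mm above the tray's underside)
- pocket1 (a point): centre of a pocket's floor in the tray (8 mm above the tray's underside)
- pocket2 (a point): centre of a pocket's floor in the tray (8 mm above the tray's underside)
- pocket3 (a point): centre of a pocket's floor in the tray (8 mm above the tray's underside)
- pocket4 (a point): centre of a pocket's floor in the tray (8 mm above the tray's underside)
- pocket5 (a point): centre of a pocket's floor in the tray (8 mm above the tray's underside)
- rotor0: motor rotor: ridged core (dark sides, pale end face) 46 mm across and 36 mm high with a bare steel shaft 12 mm thick standing 34 mm out of its top (70 mm in all), 0.11 kg. Origin: centre of its underside, z up the shaft. Starts standing in a pocket of the tray, if present
- rotor1: motor rotor: ridged core (dark sides, pale end face) 46 mm across and 36 mm high with a bare steel shaft 12 mm thick standing 34 mm out of its top (70 mm in all), 0.11 kg. Origin: centre of its underside, z up the shaft. Starts standing in a pocket of the tray, if present
- rotor2: motor rotor: ridged core (dark sides, pale end face) 46 mm across and 36 mm high with a bare steel shaft 12 mm thick standing 34 mm out of its top (70 mm in all), 0.11 kg. Origin: centre of its underside, z up the shaft. Starts standing in a pocket of the tray, if present
- rotor3: motor rotor: ridged core (dark sides, pale end face) 46 mm across and 36 mm high with a bare steel shaft 12 mm thick standing 34 mm out of its top (70 mm in all), 0.11 kg. Origin: centre of its underside, z up the shaft. Starts standing in a pocket of the tray, if present
- rotor4: motor rotor: ridged core (dark sides, pale end face) 46 mm across and 36 mm high with a bare steel shaft 12 mm thick standing 34 mm out of its top (70 mm in all), 0.11 kg. Origin: centre of its underside, z up the shaft. Starts standing in a pocket of the tray, if present
- rotor5: motor rotor: ridged core (dark sides, pale end face) 46 mm across and 36 mm high with a bare steel shaft 12 mm thick standing 34 mm out of its top (70 mm in all), 0.11 kg. Origin: centre of its underside, z up the shaft. Starts standing in a pocket of the tray, if present
- rotor6: motor rotor: ridged core (dark sides, pale end face) 46 mm across and 36 mm high with a bare steel shaft 12 mm thick standing 34 mm out of its top (70 mm in all), 0.11 kg. Origin: centre of its underside, z up the shaft. A spare: starts standing on the bench
- rotor7: motor rotor: ridged core (dark sides, pale end face) 46 mm across and 36 mm high with a bare steel shaft 12 mm thick standing 34 mm out of its top (70 mm in all), 0.11 kg. Origin: centre of its underside, z up the shaft. A spare: starts standing on the bench
- rotor8: motor rotor: ridged core (dark sides, pale end face) 46 mm across and 36 mm high with a bare steel shaft 12 mm thick standing 34 mm out of its top (70 mm in all), 0.11 kg. Origin: centre of its underside, z up the shaft. A spare: starts standing on the bench
- rotor9: motor rotor: ridged core (dark sides, pale end face) 46 mm across and 36 mm high with a bare steel shaft 12 mm thick standing 34 mm out of its top (70 mm in all), 0.11 kg. Origin: centre of its underside, z up the shaft. A spare: starts standing on the bench
- sleeve0: steel sleeve (open tube) 54 mm across, 42 mm bore, 45 mm high, 0.25 kg, standing upright between the tray and the fence's far bar, if present. Origin: centre of its underside, z along its axis
- sleeve1: steel sleeve (open tube) 54 mm across, 42 mm bore, 45 mm high, 0.25 kg, standing upright between the tray and the fence's far bar, if present. Origin: centre of its underside, z along its axis
- collar: bystander: a low white plastic ring, 52 mm across, 26 mm high; origin: centre of its underside
- scraper: bystander: a screwdriver-like scraper with a red handle, 170 mm long, lying along its x
Not all that is in view belongs to the job. Leave any orange or purple look-alike of the rotor9 alone. What is shaped like the rotor8 but orange is not meant.

How it is judged:
By the outcome, as a careful person would: the job done as asked, in the order asked, and still so for the second after the job is handed in, with the robot touching nothing.
Of rotor0, rotor1, rotor2, rotor3, rotor4, rotor5 only 2 to 3 are there at a start; the rules pass over those that are not, and their reading is None.
Of sleeve0, sleeve1 only 1 to 2 are there at a start; the rules pass over those that are not, and their reading is None.
At some moment in a run one of rotor6, rotor7, rotor8, rotor9, sleeve0, sleeve1, tray may be knocked a few centimetres aside while the robot is not near it.
It also fails if it takes over 210 s, if anything falls off the work surface, if the arm or the gripper's body presses on something with over 40 N, if the wrist force passes 120 N, or if a joint passes its speed limit or range.

ROBOT

A 6-joint arm with a two-finger parallel gripper is mounted at the origin on the work surface. World frame = base frame: x ahead of the robot, y to its left, z up, the work surface at z = 0. Lengths are in mm, angles in rad, forces in N, time in s.
With the tool pointing down it reaches from about 275 to 850 mm from the base axis. Payload 19 kg.
Tool frame: the origin (TCP) lies midway between the tips of the shut fingers; the grasp point (between the pads) lies 19 mm behind it; z points along the fingers, y is the line along which they close (so a half turn about z gives the same grasp; the last joint's range is limited). The gripper opens to 85 mm and grips with 20 to 120 N. Pads are 22 mm wide; open, the fingers measure 114 mm over their backs; the gripper's body (76 mm by 85 mm) begins 54 mm behind the grasp point. The pads swing forward as they close: fully open they stand 13 mm farther back than shut.
Start: joints at [-1.35, 0.15, 1.437, -0, 1.554, -0.134], TCP at [199.729, -539.161, 193.367] pointing down, gripper open.
Joint ranges: [-2.8, 2.8], [-0.68, 2.1], [0.12, 2.68], [-1.39, 4.53], [0.16, 2.79], [-2.81, 2.81]. Speed limits (rad/s): [1.89, 1.89, 2.22, 3.01, 3.01, 3.01].

INTERFACE

Orientations are given as a rotation vector (axis times angle).
In Python, from rig import arm gives the robot as it stands. Calls block until the motion is done:
- arm.move_pose(position, orientation): joint-space move of the TCP to a pose.
- arm.move_linear(position, rotation=None, v=150): straight line of the TCP; rotation=None keeps the orientation; v is the mean speed in mm/s.
- arm.goto_joints(angles): joint-space move.
- arm.grip(opening, grasp_force=None): finger opening in mm; grasp_force is the grip in N (None keeps the last); returns when the fingers have stopped.
- arm.sleep(seconds).
- arm.inverse_kinematics(position, orientation): joint angles nearest the present ones, or None.
- arm.grab_frame(name): name is "scene" or "side" or "wrist"; returns a dict with "image" (480x640x3 uint8, red, green, blue), "fx", "fy", "cx", "cy" (pixels), "eye" and "rotation" of the camera in the world. Camera axes: x right, y down, z forward; pixel columns grow to the right and rows downward; lengths in mm; the calibration is good to about 2 mm. The wrist camera is an equidistant fisheye: a pixel r from the principal point sees the ray r / f radians off the axis. A picture is of the moment at which its call begins. There is no depth.
A pose or a line that the arm cannot do raises arm.Unreachable and nothing moves.
- arm.close_job(): hands the job in; it is judged then, once.
Readings, each from a call of its own:
- arm.read_clock(): time.
- arm.read_q(): joint angles.
- arm.read_dq(): joint speeds.
- arm.read_joint_efforts(): joint torques, N m.
- arm.read_tcp_pos(): TCP position.
- arm.read_orientation(): TCP orientation.
- arm.read_contact_force(): force on the tool from outside, world axes, zero at the start.
- arm.read_torque(): the same for the moment, N m.
- arm.read_finger_gap(): finger opening in mm.
- arm.read_finger_force(): force on a finger pad.
Only numpy, scipy, OpenCV 4.12 (cv2) and the standard library are available. Lean on these libraries where they do the work, as an engineer would, in place of code of your own. Each camera call takes 0.05 s, during which the arm holds its last target. There are 200 camera calls.

## Working session

There is one attempt and no reset: what is moved stays moved. The work goes in short steps, each a Python script; the robot and the scene stay as the last script left them, time stands still between calls to the robot, and variables do not carry over. Pictures are saved under pics/ and viewed, at most 14 in all, crops included, and the job is handed in when it is done.

```bash
ls; mkdir -p pics; python3 - <<'E'
from rig import arm
import cv2
for n in ("scene","side","wrist"):
    f=arm.grab_frame(n); cv2.imwrite(f"pics/{n}0.png",f["image"][:,:,::-1])
    print(n,{k:(v.tolist() if hasattr(v,'tolist') else v) for k,v in f.items() if k!="image"})
print(arm.read_clock(),arm.read_orientation())
E
```

```text
pics
scene {'fx': 610.3543213664868, 'fy': 610.3543213664868, 'cx': 327.051684136164, 'cy': 241.35363561832006, 'eye': [1024.75097997479, 417.482698191473, 1154.2892655838398], 'rotation': [-1.1341498213480101, -2.5643417582252948, 0.7427459148145815]}
side {'fx': 588.6356354266478, 'fy': 588.6356354266478, 'cx': 318.0391008576107, 'cy': 240.34853714680136, 'eye': [-26.881887478769155, 803.8125591891671, 901.2769008776132], 'rotation': [-0.7824460588936681, 2.539143655831918, -1.1911690233403684]}
wrist {'fx': 371.64829954431775, 'fy': 371.64829954431775, 'cx': 323.6707772311331, 'cy': 240.42837512139656, 'eye': [277.3411545208237, -510.7707851934609, 372.53162876856663], 'rotation': [2.3522439050354884, -1.6366470391130856, -0.2677658789041225]}
0.15 [-3.09140161e+00 -5.54199229e-01  8.54269568e-05]
```

View pics/scene0.png

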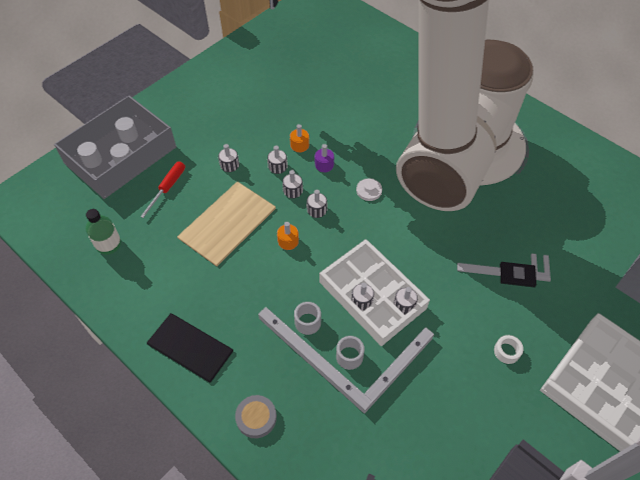

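View pics/side0.png

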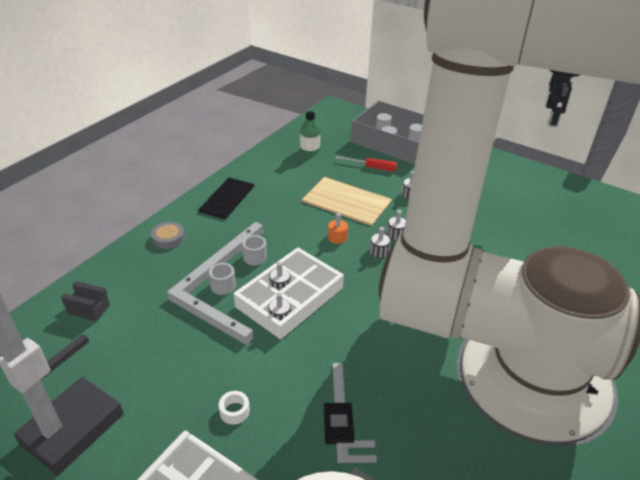

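```bash
cat > h.py <<'E'
import numpy as np, cv2
from scipy.spatial.transform import Rotation as R
from rig import arm
def ray(f,px,wrist=False):
    px=np.atleast_2d(px).astype(float)
    d=np.c_[(px[:,0]-f["cx"])/f["fx"],(px[:,1]-f["cy"])/f["fy"]]
    if wrist:
        r=np.linalg.norm(d,axis=1)+1e-9
        c=np.c_[d/r[:,None]*np.sin(r)[:,None],np.cos(r)]
    else: c=np.c_[d,np.ones(len(d))]
    return R.from_rotvec(f["rotation"]).apply(c)
def world(f,px,z,wrist=False):
    """pixels -> points on the plane at height z"""
    d=ray(f,px,wrist); e=np.array(f["eye"]); return e+d*((z-e[2])/d[:,2])[:,None]
def pix(f,p,wrist=False):
    c=R.from_rotvec(f["rotation"]).inv().apply(np.atleast_2d(p)-np.array(f["eye"]))
    if wrist:
        s=np.linalg.norm(c[:,:2],axis=1)+1e-9; u=c[:,:2]*(np.arctan2(s,c[:,2])/s)[:,None]
    else: u=c[:,:2]/c[:,2:]
    return u*[f["fx"],f["fy"]]+[f["cx"],f["cy"]]
def down(a):
    """tool down, closing line (tool y) at angle a in the world"""
    y=np.array([np.cos(a),np.sin(a),0]); z=np.array([0,0,-1.]); return R.from_matrix(np.c_[np.cross(y,z),y,z]).as_rotvec()
def rectify(f,c,w,h,z,mpp,yaw=0.,wrist=True):
    """metric top view of plane z around c: column = u, row = -v, frame turned by yaw"""
    W,H=int(w/mpp),int(h/mpp); J,I=np.meshgrid(np.arange(W),np.arange(H))
    u=(J-W/2)*mpp; v=-(I-H/2)*mpp; cs,sn=np.cos(yaw),np.sin(yaw)
    P=np.stack([c[0]+cs*u-sn*v,c[1]+sn*u+cs*v,np.full(u.shape,z)],-1).reshape(-1,3)
    m=pix(f,P,wrist).astype(np.float32).reshape(H,W,2)
    return cv2.remap(f["image"][:,:,::-1],m,None,cv2.INTER_LINEAR)
def snap(n,name):
    f=arm.grab_frame(n); cv2.imwrite(f"pics/{name}.png",f["image"][:,:,::-1]); return f
E
python3 - <<'E'
from h import *
f=dict(np.load('/dev/null')) if 0 else arm.grab_frame("scene")
np.set_printoptions(precision=0,suppress=True)
for n,z,p in [("shafts",70,[(227,145),(276,148),(292,171),(317,191)]),("lookalike",70,[(299,126),(325,146),(288,224)]),
 ("inT",78,[(363,284),(407,290)]),("sleeve",45,[(308,312),(350,346)]),("traytop",40,[(366,242),(428,297),(383,340),(320,279)]),
 ("fence in corner, far end, left end",24,[(363,393),(269,312),(424,332)]),("board",8,[(239,184),(275,210),(220,262),(179,233)]),("ring",26,[(509,345)]),("scr",8,[(145,214),(180,166)])]:
    print(n,world(f,p,z)[:,:2].tolist() if 0 else world(f,p,z)[:,:2])
q=arm.read_q()
for a in np.arange(-3,3.1,.5):
    s=arm.inverse_kinematics([450,100,380],down(a)); print(round(a,1),None if s is None else np.round(s,2))
# camera offset in tool frame
w=arm.grab_frame("wrist"); T=R.from_rotvec(arm.read_orientation())
print(T.inv().apply(np.array(w["eye"])-arm.read_tcp_pos()), (T.inv()*R.from_rotvec(w["rotation"])).as_matrix().round(2))
E
```

```text
shafts [[ 458. -389.]
 [ 387. -298.]
 [ 412. -223.]
 [ 415. -143.]]
lookalike [[ 300. -307.]
 [ 305. -218.]
 [ 523. -128.]]
inT [[529.  88.]
 [480. 161.]]
sleeve [[638.  37.]
 [636. 147.]]
traytop [[428.  14.]
 [445. 194.]
 [581. 186.]
 [564.   2.]]
fence in corner, far end, left end [[684. 223.]
 [684. -29.]
 [506. 233.]]
board [[ 490. -325.]
 [ 486. -209.]
 [ 666. -199.]
 [ 677. -322.]]
ring [[415. 375.]]
scr [[ 695. -419.]
 [ 548. -469.]]
-3.0 None
-2.5 [ 0. -0.  1. -0.  2.  3.]
-2.0 [ 0. -0.  1. -0.  2.  2.]
-1.5 [ 0. -0.  1. -0.  2.  2.]
-1.0 [ 0. -0.  1. -0.  2.  1.]
-0.5 [ 0. -0.  1.  0.  2.  1.]
0.0 [ 0. -0.  1. -0.  2.  0.]
0.5 [ 0. -0.  1.  0.  2. -0.]
1.0 [ 0. -0.  1. -0.  2. -1.]
1.5 [ 0. -0.  1. -0.  2. -1.]
2.0 [ 0. -0.  1. -0.  2. -2.]
2.5 [ 0. -0.  1. -0.  2. -2.]
3.0 None
[  83.    0. -180.] [[ 0. -1. -0.]
 [ 1.  0. -0.]
 [ 0. -0.  1.]]
```

```bash
cat >> h.py <<'E'
def look(x,y,z=560,a=-np.pi/2,move=True):
    """put the wrist camera over (x,y) at height z and take a picture"""
    if move: arm.move_pose([x+83*np.sin(a),y-83*np.cos(a),z-180],down(a)); arm.sleep(0.3)
    return arm.grab_frame("wrist")
E
python3 - <<'E'
from h import *
import pickle
np.set_printoptions(precision=1,suppress=True)
f=look(450,-250); g=look(570,100)
pickle.dump((f,g),open("v1.pkl","wb"))
A=rectify(f,(450,-260),390,390,70,.65); B=rectify(g,(560,100),300,300,40,.5)
cv2.imwrite("pics/a1.png",A); cv2.imwrite("pics/b1.png",B); print(A.shape,B.shape,arm.read_clock(),f["eye"],g["eye"])
E
```

```text
(600, 600, 3) (600, 600, 3) 3.7583 [ 449.7 -250.4  559.3] [569.8  99.4 559.7]
```

View pics/a1.png

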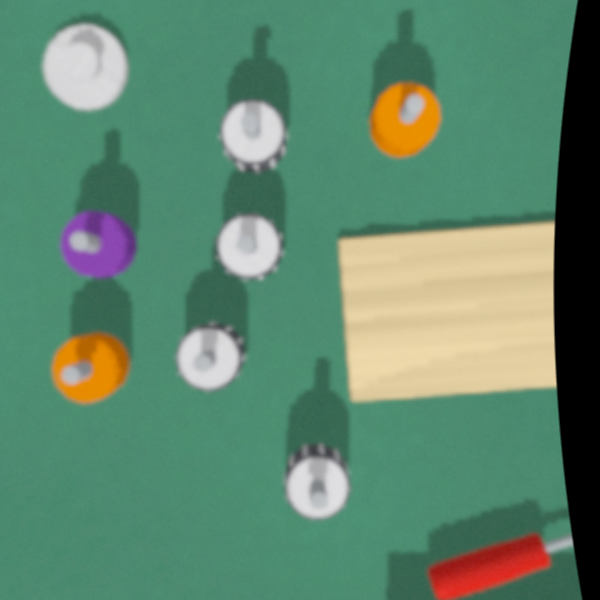

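View pics/b1.png

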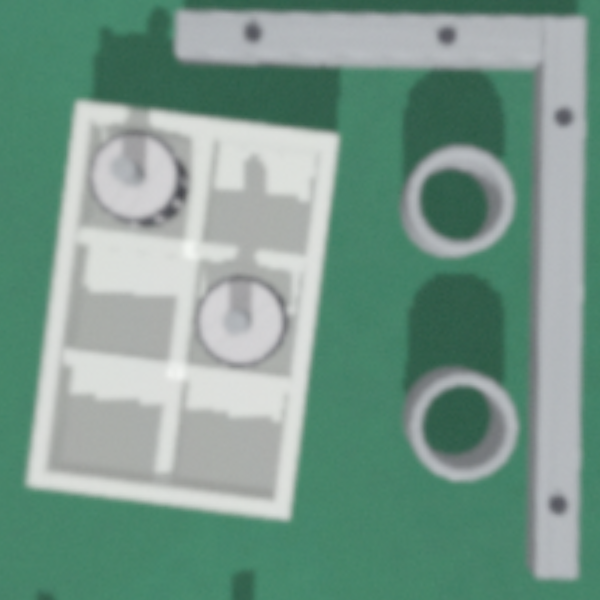

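```bash
cat >> h.py <<'E'
def unrect(f,px,c,n,z0,mpp,z):
    """pixels of a rectify() view (n = image size, plane z0, yaw 0) -> points at height z"""
    px=np.atleast_2d(px).astype(float)
    P=np.c_[c[0]+(px[:,0]-n/2)*mpp,c[1]-(px[:,1]-n/2)*mpp,np.full(len(px),z0)]
    e=np.array(f["eye"]); d=P-e; return e+d*((z-e[2])/d[:,2])[:,None]
UP=170
def pick(x,y,z,a,opening,force,close,lift=UP):
    arm.grip(opening); arm.move_pose([x,y,lift],down(a)); arm.move_linear([x,y,z],v=120)
    arm.grip(close,force); arm.sleep(.15); g=arm.read_finger_gap()
    arm.move_linear([x,y,lift],v=200)
    print("grip gap",round(g,1),"lifted",round(arm.read_finger_gap(),1),"t",arm.read_clock()); return arm.read_finger_gap()
def place(x,y,z,a,opening,lift=UP):
    arm.move_pose([x,y,lift],down(a)); arm.move_linear([x,y,z+15],v=200); arm.move_linear([x,y,z],v=40)
    print("contact",np.round(arm.read_contact_force(),1))
    arm.grip(opening); arm.sleep(.1); arm.move_linear([x,y,lift],v=200); print("t",arm.read_clock())
E
python3 - <<'E'
from h import *
import pickle
np.set_printoptions(precision=1,suppress=True)
f,g=pickle.load(open("v1.pkl","rb"))
sp=unrect(f,[(253,133),(250,246),(209,358),(318,487)],(450,-260),600,70,.65,36); print("spares",sp)
bd=unrect(f,[(338,240),(352,403),(556,222),(556,386)],(450,-260),600,70,.65,8); print("board",bd)
T=unrect(g,[(77,101),(339,135),(291,520),(27,486)],(560,100),600,40,.5,40); print("tray",T,T.mean(0))
for i in range(4): 
    d=T[(i+1)%4]-T[i]; print(np.hypot(*d[:2]),np.degrees(np.arctan2(d[1],d[0])))
print("fence",unrect(g,[(537,68),(177,61),(532,577)],(560,100),600,40,.5,24))
S=unrect(g,[(458,201),(461,424)],(560,100),600,40,.5,45); print("sleeve",S)
print("rot",unrect(g,[(136,176),(242,321)],(560,100),600,40,.5,44))
a=-np.pi/2
pick(S[1,0],S[1,1],10,a,85,60,40)
place(625,-262,19,a,80)
E
```

```text
spares [[ 417.4 -144.6   36. ]
 [ 415.3 -223.1   36. ]
 [ 386.8 -301.    36. ]
 [ 462.5 -390.7   36. ]]
board [[ 477.9 -217.3    8. ]
 [ 488.1 -336.6    8. ]
 [ 637.5 -204.1    8. ]
 [ 637.5 -324.2    8. ]]
tray [[448.5 199.5  40. ]
 [579.5 182.5  40. ]
 [555.5 -10.   40. ]
 [423.5   7.   40. ]] [501.8  94.8  40. ]
132.09844813622905 -7.394008642598279
193.99033481078382 -97.1066992844641
133.09019498069722 172.6613936637638
194.11658867804164 82.6004053401129
fence [[681.8 219.6  24. ]
 [496.3 223.2  24. ]
 [679.3 -42.7  24. ]]
sleeve [[638.3 149.   45. ]
 [639.8  38.6  45. ]]
rot [[478.7 161.5  44. ]
 [531.3  89.6  44. ]]
grip gap 39.8 lifted 40.0 t 8.1083
contact [0.7 0.2 0.3]
t 12.1
```

```bash
python3 - <<'E'
from h import *
g=look(570,100); import pickle; pickle.dump(g,open("v2.pkl","wb"))
cv2.imwrite("pics/b2.png",rectify(g,(560,100),300,300,40,.5))
E
```

```text
(no output)
```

View pics/b2.png

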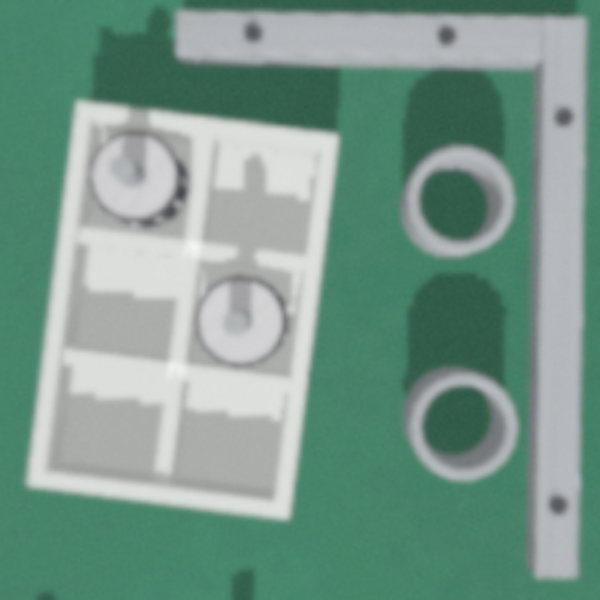

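The picture shows both sleeves untouched at (458,201) and (461,424), and the tray unchanged. The grasp closed on nothing, so I'll step through it.

```bash
python3 - <<'E'
from h import *
np.set_printoptions(precision=1,suppress=True)
a=-np.pi/2; x,y=639.8,38.6
s=lambda t:print(t,arm.read_clock(),np.array(arm.read_tcp_pos()),arm.read_finger_gap(),np.array(arm.read_contact_force()),arm.read_finger_force())
s(0);arm.grip(85);s("open");arm.move_pose([x,y,170],down(a));s("above");arm.move_linear([x,y,10],v=120);s("down")
w=arm.grab_frame("wrist");cv2.imwrite("pics/w3.png",w["image"][:,:,::-1])
for o in (70,60,50):
    arm.grip(o,60);s(o)
E
```

```text
0 14.0667 [487.2  99.8 379.8] 79.77425981257063 [-0.1 -0.3  0.2] 0.0
open 14.2917 [487. 100. 380.] 85.04833505905643 [-0.2 -0.4  0.6] 0.0
above 15.3333 [640.   39.  171.7] 84.83083025568611 [-0.5 -0.6  0.2] 0.0
down 16.8167 [640.2  38.6  10.8] 84.8792201281938 [-0.   0.4 -1.3] 0.0
70 17.1667 [639.9  38.6  10.2] 70.02125127055795 [-0.7 -0.8 -0. ] 0.0
60 17.4333 [639.8  38.6  10. ] 59.93380443539158 [ 0.2 -0.5  0.1] 0.0
50 17.7 [639.8  38.6  10. ] 50.13463343669528 [-1.1  0.5 -0.7] 0.0
```

View pics/w3.png

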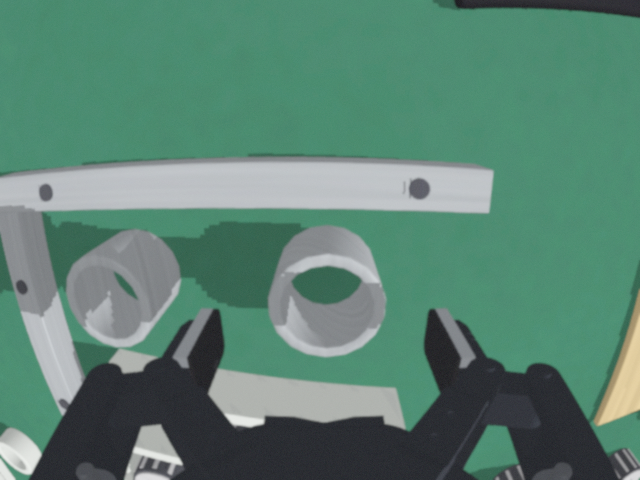

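```bash
python3 - <<'E'
from h import *
np.set_printoptions(precision=2,suppress=True)
w=arm.grab_frame("wrist"); t=np.array(arm.read_tcp_pos()); T=R.from_rotvec(arm.read_orientation())
print(t,w["eye"],T.as_matrix(),R.from_rotvec(w["rotation"]).as_matrix())
print("tips",pix(w,[(640,38.6+42,23),(640,38.6-42,23),(640,38.6,45),(639.8,149,45),(682,219.6,24)],True))
print(world(w,[(327,305),(112,300)],45,True),world(w,[(490,213)],24,True))
E
```

```text
[639.8  38.6  10. ] [722.49  38.67 189.65] [[ 1. -0. -0.]
 [-0. -1. -0.]
 [-0.  0. -1.]] [[ 0.   -0.95 -0.32]
 [-1.   -0.    0.  ]
 [-0.    0.32 -0.95]]
tips [[241.04 290.49]
 [406.67 290.49]
 [323.88 313.13]
 [105.08 304.93]
 [ 20.56 216.75]]
[[644.14  37.23  45.  ]
 [642.94 143.76  45.  ]] [[681.34 -43.14  24.  ]]
```

```bash
python3 - <<'E'
from h import *
w=snap("wrist","w4"); s=arm.grab_frame("side")
x,y=pix(s,[640,38,30])[0].astype(int)
c=s["image"][y-100:y+60,x-110:x+110,::-1]; c=cv2.resize(c,None,fx=2.4,fy=2.4,interpolation=3)
o=np.zeros((max(c.shape[0],240),c.shape[1]+270,3),np.uint8); o[:c.shape[0],:c.shape[1]]=c; q=w["image"][200:440,190:460,::-1]; o[:240,c.shape[1]:]=q
cv2.imwrite("pics/c4.png",o);print(o.shape,x,y)
print(pix(s,[(640,38,29),(640,38,10),(640,38,83)]))
E
```

```text
(384, 798, 3) 254 247
[[254.02613244 248.11910263]
 [254.45634728 254.4219104 ]
 [252.75910359 229.55665775]]
```

View pics/c4.png

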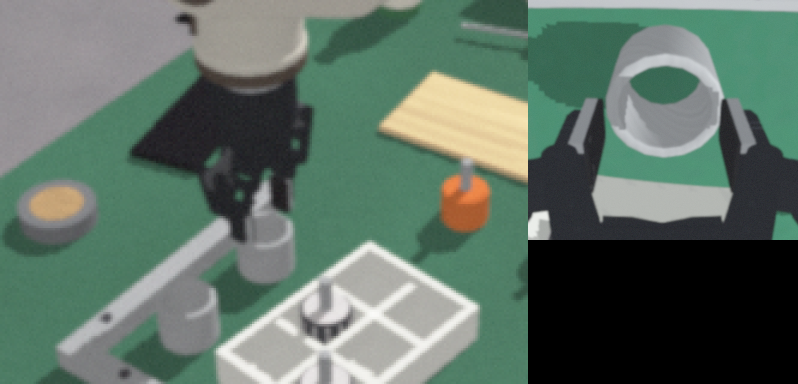

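The side view shows the fingertips hovering about rim height of the sleeve while TCP z reads 10, so the fingers end well short of the stated TCP. I'll measure that by touching the bench gently.

```bash
python3 - <<'E'
from h import *
np.set_printoptions(precision=1,suppress=True)
a=-np.pi/2
arm.grip(70);arm.move_linear([639.8,38.6,120],v=200)
arm.move_pose([600,-80,60],down(a)); arm.grip(0,30)
print("gap",arm.read_finger_gap())
b=np.array(arm.read_contact_force())
z=30
arm.move_linear([600,-80,z],v=100)
while z>-50:
    z-=2
    try: arm.move_linear([600,-80,z],v=40)
    except arm.Unreachable as e: print("unreach",z,e);break
    fz=arm.read_contact_force()[2]-b[2]
    if fz>4: print("touch",z,fz,arm.read_tcp_pos());break
s=arm.grab_frame("side"); 
x,y=pix(s,[600,-80,20])[0].astype(int)
c=s["image"][y-90:y+60,x-100:x+100,::-1]; c1=cv2.resize(c,(400,300),interpolation=3)
w=arm.grab_frame("wrist")["image"][180:480,120:520,::-1]
cv2.imwrite("pics/c5.png",np.hstack([c1,w])); print(pix(s,[600,-80,0])[0]-[x-100,y-90],arm.read_clock())
E
```

```text
gap 0.06669710304881785
touch -40 32.11735662228196 [600.3 -80.1 -38. ]
[100.6  97.1] 29.4583
```

View pics/c5.png

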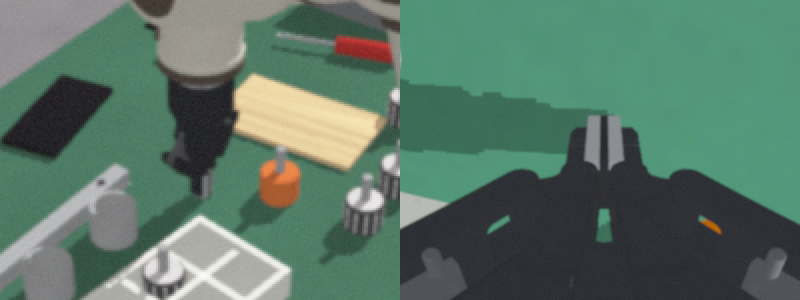

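Shut fingertips reach the bench at TCP z = -38, so all heights need a -38 mm offset; laterally the tips sit where expected. I'll apply that and carry on with the sleeves.

```bash
sed -i 's/^UP=170/UP=150; ZO=-38/; s/\[x,y,lift\]/[x,y,lift+ZO]/g; s/\[x,y,z\],v/[x,y,z+ZO],v/g; s/\[x,y,z+15\]/[x,y,z+15+ZO]/' h.py; grep -n ZO h.py; python3 - <<'E'
from h import *
a=-np.pi/2
arm.move_linear([600,-80,60],v=200)
g=pick(639.8,38.6,12,a,85,60,40)
if g>50:
    place(627,-262,21,a,75)
    g=pick(638.8,149,12,a,85,60,40)
    if g>50: place(540,-268,21,a,75)
f=look(500,-230); import pickle; pickle.dump(f,open("v3.pkl","wb"))
cv2.imwrite("pics/a3.png",rectify(f,(480,-260),390,390,36,.65))
E
```

```text
42:UP=150; ZO=-38
44:    arm.grip(opening); arm.move_pose([x,y,lift+ZO],down(a)); arm.move_linear([x,y,z+ZO],v=120)
46:    arm.move_linear([x,y,lift+ZO],v=200)
49:    arm.move_pose([x,y,lift+ZO],down(a)); arm.move_linear([x,y,z+15+ZO],v=200); arm.move_linear([x,y,z+ZO],v=40)
51:    arm.grip(opening); arm.sleep(.1); arm.move_linear([x,y,lift+ZO],v=200); print("t",arm.read_clock())
grip gap 53.3 lifted 52.8 t 34.2
contact [-0.5  0.4  0.9]
t 37.8333
grip gap 53.5 lifted 53.2 t 42.325
contact [-0.6  1.3  0.6]
t 46.3833
```

View pics/a3.png

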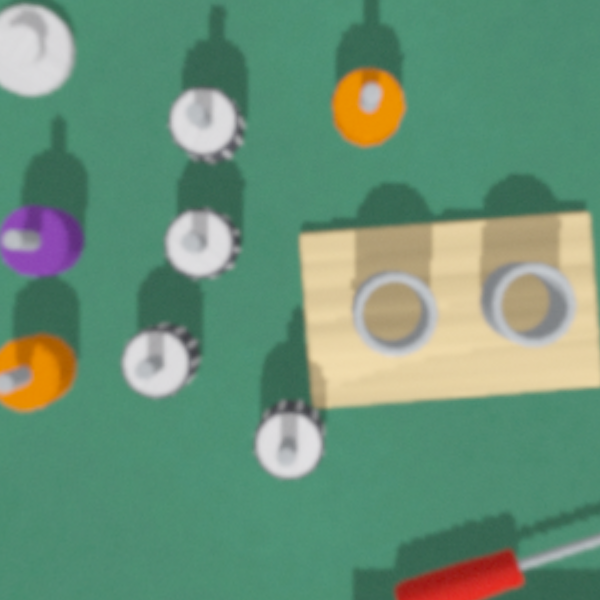

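Both sleeves now stand on the board (rims at (396,313) and (530,303)); the four spares are at (204,122), (200,243), (157,361) and (289,444), the last one knocked aside from its earlier place. Next I'll fill the pockets.

```bash
python3 - <<'E'
from h import *
import pickle
a=-np.pi/2; yaw=np.radians(-7.3); C=np.array([501.8,94.8])
M=np.array([[np.cos(yaw),-np.sin(yaw)],[np.sin(yaw),np.cos(yaw)]])
P=[C+M@np.array(q) for q in [(31,62),(-31,0),(-31,-62),(31,-62)]]
S=[(417.6,-144.3),(415,-223),(387,-299.7),(472.9,-353.6)]
for i,(s,p) in enumerate(zip(S,P)):
    g=pick(*s,43,a,40,50,4)
    if not 10<g<14: print("bad grasp",i);break
    arm.move_pose([*p,UP+ZO],down(a)); arm.move_linear([*p,70+ZO],v=200); b=arm.read_contact_force()[2]
    arm.move_linear([*p,52+ZO],v=40); f=arm.read_contact_force()[2]-b
    print(i,"dF",f)
    if abs(f)>8: print("stuck");break
    arm.grip(30); arm.sleep(.1); arm.move_linear([*p,UP+ZO],v=200)
g=look(570,100); pickle.dump(g,open("v4.pkl","wb"))
cv2.imwrite("pics/b4.png",rectify(g,(560,100),300,300,40,.5)); print(arm.read_clock())
E
```

```text
grip gap 10.5 lifted 9.9 t 51.6417
bad grasp 0
53.375
```

View pics/b4.png

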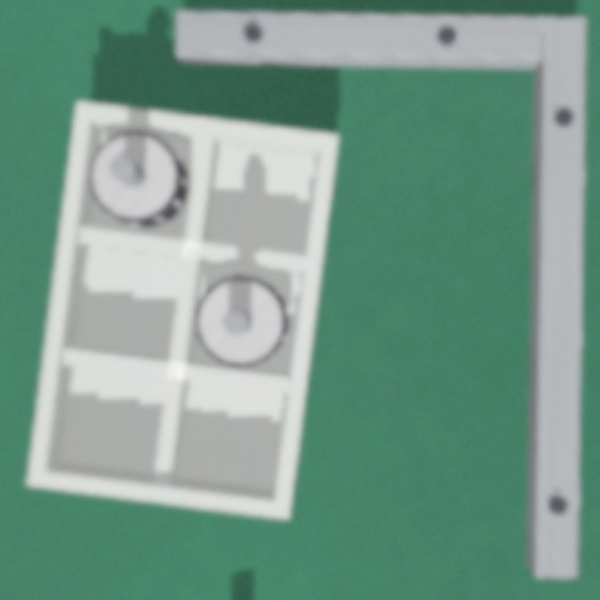

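The tray is unmoved with two rotors and four empty pockets, and the way to the fence is clear. The "bad" grasp was only my threshold: the 12 mm shaft reads about 10. The rotor is still held, so I'll continue.

```bash
python3 - <<'E'
from h import *
import pickle
a=-np.pi/2; yaw=np.radians(-7.3); C=np.array([501.8,94.8])
M=np.array([[np.cos(yaw),-np.sin(yaw)],[np.sin(yaw),np.cos(yaw)]])
P=[C+M@np.array(q) for q in [(31,62),(-31,0),(-31,-62),(31,-62)]]
S=[(417.6,-144.3),(415,-223),(387,-299.7),(472.9,-353.6)]
print("held",arm.read_finger_gap())
for i,(s,p) in enumerate(zip(S,P)):
    g=pick(*s,43,a,40,50,4) if i else arm.read_finger_gap()
    if not 8<g<14: print("bad grasp",i);break
    arm.move_pose([*p,UP+ZO],down(a)); arm.move_linear([*p,70+ZO],v=200); b=arm.read_contact_force()[2]
    arm.move_linear([*p,52+ZO],v=40); f=arm.read_contact_force()[2]-b
    print(i,"dF",f)
    if abs(f)>8: print("stuck");break
    arm.grip(30); arm.sleep(.1); arm.move_linear([*p,UP+ZO],v=200)
g=look(570,100); pickle.dump(g,open("v5.pkl","wb"))
cv2.imwrite("pics/b5.png",rectify(g,(560,100),300,300,40,.5)); print(arm.read_clock())
E
```

```text
held 9.96369456484895
0 dF 0.18643304237165526
grip gap 10.4 lifted 10.1 t 60.6417
1 dF -2.5691111313292465
grip gap 10.7 lifted 10.2 t 68.1083
2 dF -0.6786302766004759
grip gap 10.3 lifted 10.3 t 75.5833
3 dF -0.4528711568326844
80.675
```

View pics/b5.png

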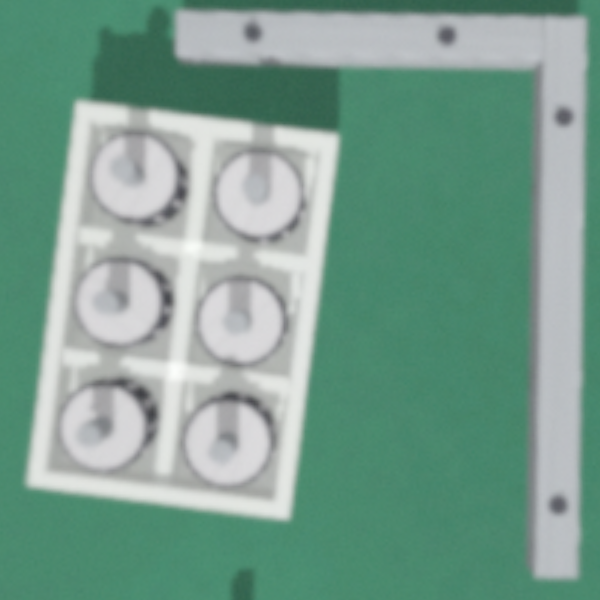

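All six pockets hold an upright rotor and nothing stands before the fence (inner corner at about (537,68), tray +x side at about column 315). I'll push using both open fingers as a two-point pusher, with force steps.

```bash
cat >> h.py <<'E'
PHI=np.radians(-0.8); CO=np.array([681.8,219.6])
RF=np.array([[np.cos(PHI),-np.sin(PHI)],[np.sin(PHI),np.cos(PHI)]])
fw=lambda u,v:(CO+RF@np.array([u,v]))          # fence frame -> world
def push(axis,other,start,stop,free,thr=18,z=18):
    """push along fence axis (0=x,1=y) with both fingers; fast to `free`, then 1 mm steps to force thr or `stop`"""
    a=(-np.pi/2 if axis==0 else 0)+PHI; d=RF[:,axis]
    at=lambda s:fw(s,other) if axis==0 else fw(other,s)
    arm.grip(65); arm.move_pose([*at(start),UP+ZO],down(a)); arm.move_linear([*at(start),z+ZO],v=150)
    b=np.array(arm.read_contact_force()); F=lambda:-float((np.array(arm.read_contact_force())-b)[:2]@d)
    arm.move_linear([*at(free),z+ZO],v=40); log=[round(F(),1)]; s=free
    while s<stop and F()<thr:
        s+=1; arm.move_linear([*at(s),z+ZO],v=20); log.append(round(F(),1))
    print("end",s,log[-12:],"t",arm.read_clock())
    arm.sleep(.2); arm.move_linear([*at(s-25),z+ZO],v=60); arm.move_linear([*at(s-25),UP+ZO],v=200)
E
python3 - <<'E'
from h import *
import pickle
v=RF.T@(np.array([501.8,94.8])-CO); print(v)
push(0,v[1],-285,-150,-170,thr=30)
g=look(570,100); pickle.dump(g,open("v6.pkl","wb"))
cv2.imwrite("pics/b6.png",rectify(g,(570,100),300,300,40,.5)); print(arm.read_clock())
E
```

```text
[-178.23997422 -127.30102746]
end -150 [4.6, 2.8, 4.9, 3.5, 3.6, 3.8, 4.3, 3.8, 4.5, 3.3, 3.3, 3.0] t 91.2583
94.225
```

View pics/b6.png

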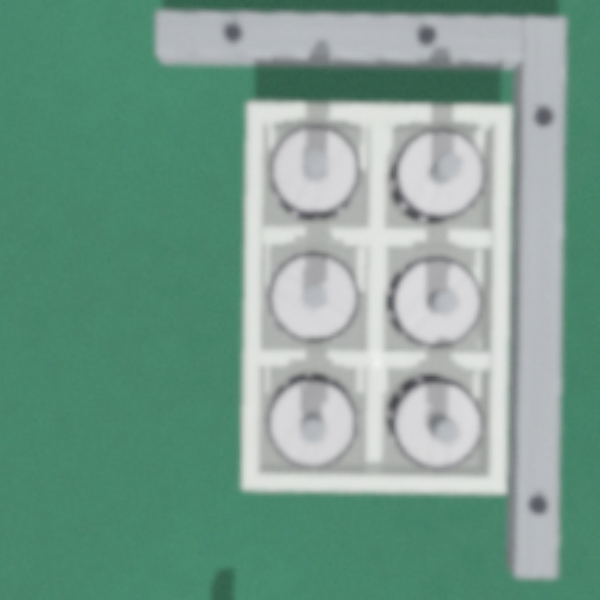

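The tray is square now, its +x side a few mm short of the far bar and its +y side about 18 mm from the left bar. I'll push it into the corner: y, x, then y again and x again as light nudges.

```bash
python3 - <<'E'
from h import *
import pickle
push(1,-70,-255,-192,-214)
push(0,-97,-185,-134,-150)
push(1,-66,-235,-192,-210,thr=15)
push(0,-97,-165,-134,-147,thr=15)
g=look(570,100); pickle.dump(g,open("v7.pkl","wb"))
A=rectify(g,(585,110),300,260,40,.55,PHI)
B=cv2.resize(rectify(g,CO-[20,20],66,66,40,.25,PHI),(254,236))
C=cv2.resize(rectify(g,fw(-20,-185),66,66,40,.25,PHI),(254,236))
o=np.zeros((472,545+254,3),np.uint8); o[:472,:545]=A[:472,:545]; o[:236,545:]=B; o[236:,545:]=C
cv2.imwrite("pics/b7.png",o); print(arm.read_clock())
E
```

```text
end -198 [0.9, 2.0, 1.7, 1.5, 1.7, 1.8, 1.3, 2.0, 2.2, 3.4, 10.5, 18.3] t 102.2833
end -139 [-0.2, 6.7, 5.4, 5.6, 5.1, 5.5, 5.5, 4.4, 6.3, 5.1, 10.2, 19.7] t 110.525
end -198 [1.1, 0.6, 1.1, 1.4, 1.2, 1.0, 0.3, 0.4, 1.7, 2.9, 10.3, 17.7] t 118.7833
end -139 [-0.8, -0.8, -1.0, -0.2, -0.9, -0.7, -0.7, 8.6, 17.3] t 125.85
128.825
```

View pics/b7.png

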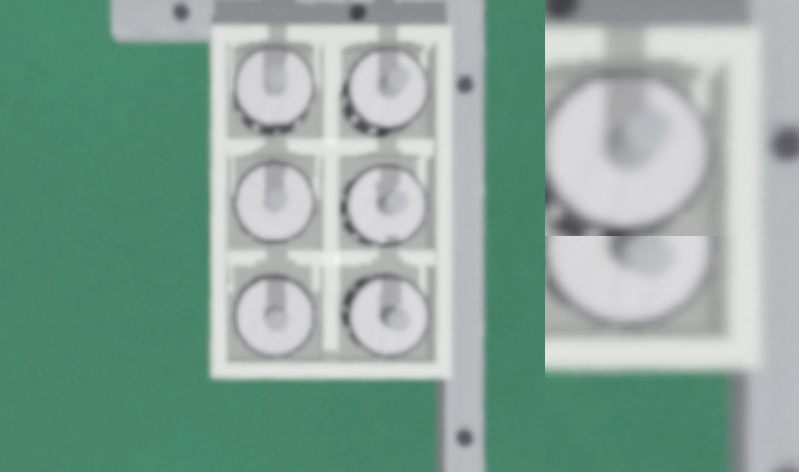

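The tray sits in the corner, its edges overlapping both bars' inner edges evenly. I'll confirm flushness with nudges near both ends of the long side, a last y nudge, then a final overall look.

```bash
python3 - <<'E'
from h import *
push(0,-140,-165,-134,-144,thr=15)
push(0,-55,-165,-134,-144,thr=15)
push(1,-66,-222,-192,-204,thr=15)
arm.move_pose([250,-350,250],down(-np.pi/2))
s=arm.grab_frame("scene")["image"][:,:,::-1]; cv2.imwrite("pics/s8.png",cv2.resize(s[100:440,130:560],(759,600),interpolation=3)); print(arm.read_clock())
E
```

```text
end -139 [-0.2, -0.9, -0.0, 1.1, 10.3, 18.4] t 133.05
end -139 [-0.8, -0.8, 0.1, 0.4, 8.6, 17.7] t 138.2333
end -198 [-1.3, -0.8, -0.2, -0.5, -0.5, 9.6, 17.1] t 144.8583
148.3667
```

View pics/s8.png

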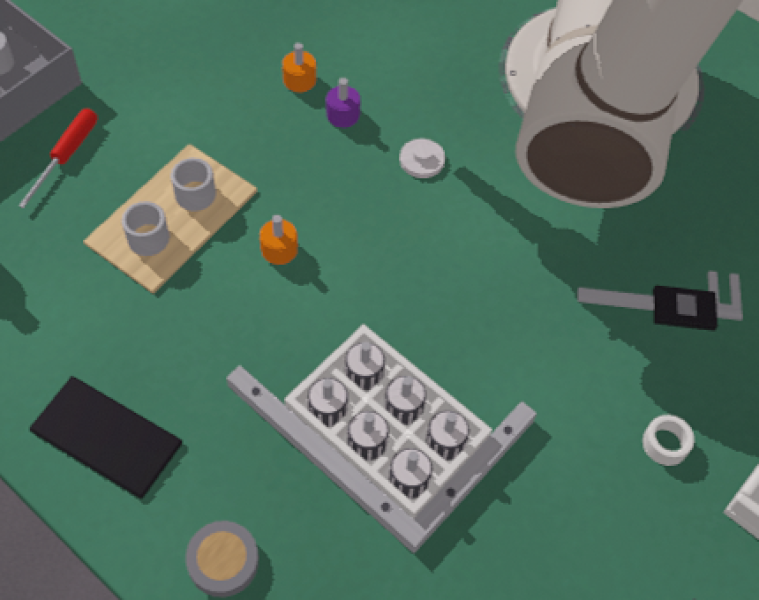

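The nudges stopped at the same point at both ends of the long side, so the tray is flush. The picture shows both sleeves standing on the board at (145,228) and (193,183), six upright rotors in the tray against the bars, and the ring and scraper undisturbed. Handing in.

```bash
python3 -c "
from rig import arm
print(arm.close_job())"
```

```text
the job is handed in; nothing more can be done
None
```

The job is handed in at about 148 s of the 210 s allowed: both sleeves stand on the board, all six tray pockets hold an upright rotor (no spare was left over), and the tray is pushed flush into the fence corner.

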